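# Scoop the full-size printed balls out of the tray

## Robot

A 6-joint arm with a two-finger parallel gripper is mounted at the origin on the work surface. World frame = base frame: x ahead of the robot, y to its left, z up, the work surface at z = 0. Lengths are in mm, angles in rad, forces in N, time in s.
With the tool pointing down it reaches from about 300 to 775 mm from the base axis. Payload 14.6 kg.
Tool frame: the origin (TCP) lies midway between the tips of the shut fingers; the grasp point (between the pads) lies 19 mm behind it (manip.hold_point_z is the distance from the TCP to the grasp point, in mm); z points along the fingers, y is the direction in which the jaws open and shut (so a half turn about z gives the same grasp; the last joint's range is limited). The gripper opens to 94 mm and grips with 3 to 60 N. Pads are 16 mm wide; open, the fingers measure 119 mm over their backs; the gripper's body (75 mm by 177 mm) begins 78 mm behind the grasp point.
Start: joints at [-1.384, 0.3, 1.521, -0, 1.321, -0.067], TCP at [138.09, -532.373, 205.446] pointing down, gripper open.
Joint ranges: [-3.03, 3.03], [-0.79, 2.21], [0.23, 2.52], [-1.04, 4.18], [0, 3.07], [-2.55, 2.55]. Speed limits (rad/s): [2.22, 2.22, 2.57, 3.14, 3.14, 3.14].

## Interface

Orientations are given as [roll, pitch, yaw] about the fixed x, y, z axes, in that order (R = Rz(yaw) Ry(pitch) Rx(roll)).
In Python, from cell import manip gives the robot as it stands.
- The arm moves only by the shell command python3 -m crank 'ROWS' [OPENING] [FORCE]. ROWS is JSON, a list of rows, each an object with "offset": the shift along the world's x, y, z in m, a list of three; "spin": the turn about the world's z in degrees. In form: [{"offset": [dx, dy, dz], "spin": spin}, ...]. A call has exactly 8 rows; each row is the pose to reach, as a shift and turn from the pose measured when the call began; what a row does not reach only later rows make up. A row lasts 1/12 s, in which the tool goes at most 41.7 mm and 7.16 degrees, less where a joint would pass 70% of its speed; a pose out of reach is approached as far as the arm can. A call with a gripper value outside its range is refused whole. OPENING is the opening, from 0 (shut) to 1 (fully open), set as the call begins (- or left out, the last holds). The fingers move at their own pace and stop on an object; FORCE is the grip in N (left out, the last holds). Time passes only in rows, so rows that repeat a pose let the fingers close, or fill a call up. It gives the time, the measured TCP pose, the force and the opening at its end, in the units of the state.
- manip.read_state(): the state, without advancing time (a new reading comes with each control period).
- manip.camera(name): name is "scene" or "top" or "wrist"; returns a dict with "pixels" (384x512x3 uint8, red, green, blue), "fx", "fy", "cx", "cy" (pixels), "extrinsics" (4x4, takes a point from world to camera coordinates); the wrist camera has in their place "hand_eye" (4x4, takes a point from camera to tool coordinates, whose origin is the TCP and whose axes are the flange's). Camera axes: x right, y down, z forward; pixel columns grow to the right and rows downward; lengths in mm; the calibration is good to about 2 mm. A picture is of the moment at which its call begins: read the wrist's pose just before it. There is no depth.
- manip.sign_off(): hands the job in, once; it reports no verdict.
Trained networks look in a picture, given as the dict that the camera call returned (one of the last four; its "shot" number tells which), for a name from the list of things; names that differ only in an ending like _2 or _b are one class to them, and where a whole thing is asked for, a point or a joint stands for the part that bears it (a point fixed in the world has none). Each returns a list of dicts, best first, with "conf" (0 to 1); they miss things now and then, are a little off and sometimes report something else, mostly with a low value. They report only what shows in the picture. A call takes as long as a camera call. They do not tell look-alikes from the thing itself.
- manip.search_frame(picture, name): "location" ([x, y, z] in mm, in world coordinates, good to about 4 mm: the middle of the surface that is visible of it).
- manip.masks_of(picture, name): "mask" (384x512 bool, what is visible of it).
The state is a dict: "clock": time; "joints": joint angles; "qd": joint speeds; "effort": joint torques, N m; "eef_pos": TCP position; "eef_rot": TCP orientation; "wrist_force": force on the tool from outside, world axes, zero at the start; "moment": the same for the moment, N m; "finger_gap": finger opening in mm.
Only numpy, scipy, OpenCV 4.12 (cv2) and the standard library are available. Lean on these libraries where they do the work, as an engineer would, in place of code of your own. Each camera call takes 0.05 s, during which the arm holds its last target. There are 200 camera calls.

## Task

With the slotted scoop, scoop the three large printed balls out of the grey tray, let the small ones fall back through the slots into the tray, and tip the large ones gently into the white dish from just above it. All four small balls must end up in the tray; then stand the scoop level on the table and let go. Do not touch any ball with the gripper, do not let a ball drop from high up, and leave the dish and the other things where they stand.

Things in the scene. Friction and masses are not known exactly. Their poses are not given: they have to be found in the camera images.
- tray: grey plastic sorting tray, open on top, fixed to the table. Origin: centre of its underside; z up, y along its long way. Inside it is 135 mm (x) by 270 mm (y); walls 4 mm thick, floor 12 mm above the table, rim 52 mm above the table. At the start all balls lie on the floor in the half towards its +y end wall; the half at its -y end is empty.
- scoop: steel slotted scoop, 0.13 to 0.22 kg, standing level on the table on its tines. Origin: on the underside, middle of the slotted floor; z up, y towards the open nose. The floor reaches from y = -50 to +50 mm. Back plate 121 mm wide, 36 mm high at y = -50 to -54 mm; thin cheeks 28 mm high along both sides from y = -52 to +8 mm, 121 mm over all. Upright handle behind the back plate.
- scoop_grip (a point): middle of the scoop's upright black grip block, at x 0, y -55, z 130 mm in the scoop's frame; axes as the scoop's. The block is 30 mm (x) by 14 mm (y), z = 95 to 160 mm. Held across the 14 mm (one finger before, one behind, closing along the scoop's y) it resists the push of scooping best.
- scoop_nose (a point): tip of the scoop's centre tine, middle of its open nose, at x 0, y 50, z 2.5 mm in the scoop's frame. The floor is five straight round tines 5 mm thick along y, at x = -56, -28, 0, 28, 56 mm (slots 23 mm wide), with free rounded tips and nothing across them.
- dish: round white ceramic dish, loose, 0.4 kg: 132 mm across at the foot, 148 mm at the rim, 40 mm high, wall 4 mm, inner floor 5 mm up. Origin: centre of its underside.
- large0: one of the three large printed balls (origin at its centre), orange plastic, 32 mm across, about 21 g: wider than the scoop's slots (23 mm), so it sits between two tines, sunk about 5 mm below their tops, and rolls along them once they tilt by about 0.2 rad or more
- large1: one of the three large printed balls (origin at its centre), orange plastic, 32 mm across, about 21 g: wider than the scoop's slots (23 mm), so it sits between two tines, sunk about 5 mm below their tops, and rolls along them once they tilt by about 0.2 rad or more
- large2: one of the three large printed balls (origin at its centre), orange plastic, 32 mm across, about 21 g: wider than the scoop's slots (23 mm), so it sits between two tines, sunk about 5 mm below their tops, and rolls along them once they tilt by about 0.2 rad or more
- small0: one of the four small printed balls (origin at its centre), same orange plastic, 18 mm across, 10 g: falls through the scoop's slots
- small1: one of the four small printed balls (origin at its centre), same orange plastic, 18 mm across, 10 g: falls through the scoop's slots
- small2: one of the four small printed balls (origin at its centre), same orange plastic, 18 mm across, 10 g: falls through the scoop's slots
- small3: one of the four small printed balls (origin at its centre), same orange plastic, 18 mm across, 10 g: falls through the scoop's slots
- sweets: bystander: blue bowl of sweets, 150 mm across, 60 mm high; origin under its centre
- lizard: bystander: teal printed lizard, about 150 mm long (along its y), 40 mm high; origin under its middle
- spool: bystander: spool of filament lying flat, 130 mm across, 58 mm high; origin under its centre
Mind the look-alikes: they are no part of the job. Several things look just like the scoop: the one meant starts nearest to the robot's base.

How it is judged:
By the outcome, as a careful person would: the job done as asked, in the order asked, and still so for the second after the job is handed in, with the robot touching nothing.
It also fails if it takes over 72 s, if anything falls off the work surface, if the arm or the gripper's body presses on something with over 40 N, if the wrist force passes 120 N, or if a joint passes its speed limit or range.

## Working session

There is one attempt and no reset: what is moved stays moved. The work goes in short steps, Python scripts to look and compute and a shell command to move; the robot and the scene stay as the last step left them, time stands still between calls to the robot, and variables do not carry over. Pictures are saved under pics/ and viewed, about 8 in all and at most 12, crops included, and the job is handed in when it is done.

```bash
mkdir -p pics; cat > h.py <<'E'
import numpy as np, cv2
from cell import manip
def save(p,n,crop=None,scale=1):
    im=p["pixels"][:,:,::-1]
    if crop: im=im[crop[1]:crop[3],crop[0]:crop[2]]
    if scale!=1: im=cv2.resize(im,None,fx=scale,fy=scale,interpolation=cv2.INTER_CUBIC)
    cv2.imwrite("pics/"+n,im)
def px(p,w):
    c=p["extrinsics"]@np.append(np.array(w,float),1); return np.array([p["fx"]*c[0]/c[2]+p["cx"],p["fy"]*c[1]/c[2]+p["cy"]])
def ray(p,u,v,z):
    E=p["extrinsics"]; R=E[:3,:3]; o=-R.T@E[:3,3]; d=R.T@np.array([(u-p["cx"])/p["fx"],(v-p["cy"])/p["fy"],1]); return o+d*(z-o[2])/d[2]
E
python3 - <<'E'
from h import *
t=manip.camera("top"); s=manip.camera("scene")
a=np.hstack([t["pixels"],s["pixels"]])[:,:,::-1]; 
cv2.imwrite("pics/a.png",cv2.resize(np.vstack([t["pixels"],s["pixels"]])[:,:,::-1],(400,600)) if 0 else cv2.resize(t["pixels"][:,:,::-1],(800,600)))
cv2.imwrite("pics/b.png",cv2.resize(s["pixels"][:,:,::-1],(800,600)))
for p,l in((t,"top"),(s,"scene")):
  for n in ["tray","scoop","scoop_grip","scoop_nose","dish","large0","small0","sweets","lizard","spool"]:
    for d in manip.search_frame(p,n):
      if d["conf"]>.3: print(l,n,round(d["conf"],2),np.round(d["location"]),np.round(px(p,d["location"])))
E
```

```text
top tray 0.86 [511.  21.  14.] [281. 206.]
top tray 0.73 [778.  -9.  32.] [292. 124.]
top scoop 0.81 [520. 583.  20.] [109. 201.]
top scoop 0.74 [524. 311.   6.] [193. 201.]
top scoop 0.6 [332. 663.  22.] [ 81. 258.]
top scoop_grip 0.86 [327. 664.  19.] [ 81. 260.]
top scoop_grip 0.85 [521. 578.  16.] [110. 200.]
top scoop_grip 0.84 [525. 310.   4.] [193. 201.]
top scoop_nose 0.85 [324. 663.  19.] [ 82. 261.]
top scoop_nose 0.65 [519. 307.  -0.] [194. 203.]
top scoop_nose 0.64 [510.  21.  14.] [281. 207.]
top scoop_nose 0.59 [524. 580.  15.] [110. 199.]
top dish 0.66 [ 502. -350.    4.] [395. 211.]
top large0 0.58 [559.  57.  44.] [271. 191.]
top large0 0.42 [507. 150.  41.] [241. 207.]
top small0 0.62 [520. 308.   7.] [194. 202.]
top small0 0.5 [564.  96.  40.] [259. 189.]
top sweets 0.63 [779. -11.  38.] [293. 124.]
top lizard 0.64 [696. 318.  19.] [192. 148.]
top lizard 0.46 [559.  56.  42.] [271. 191.]
top spool 0.91 [ 702. -342.   60.] [397. 148.]
scene tray 0.68 [504.  16.  11.] [225. 221.]
scene scoop 0.76 [524. 280.  31.] [270. 169.]
scene scoop 0.6 [524. 579.  19.] [307. 125.]
scene scoop 0.57 [330. 663.  28.] [276.  95.]
scene scoop_grip 0.73 [524. 281.  29.] [270. 170.]
scene scoop_grip 0.69 [526. 585.  23.] [308. 124.]
scene scoop_grip 0.65 [328. 665.  28.] [276.  95.]
scene scoop_nose 0.68 [523. 584.  23.] [307. 123.]
scene scoop_nose 0.63 [329. 668.  27.] [277.  95.]
scene scoop_nose 0.58 [521. 278.  24.] [269. 171.]
scene dish 0.97 [ 492. -338.   -0.] [155. 306.]
scene large0 0.57 [507. 140.  36.] [246. 192.]
scene large0 0.37 [560.  47.  35.] [244. 218.]
scene sweets 0.96 [770.  -9.  40.] [291. 261.]
scene lizard 0.7 [703. 312.  14.] [317. 188.]
scene lizard 0.47 [ 494. -339.    3.] [154. 306.]
scene lizard 0.32 [527. 283.  31.] [271. 169.]
scene spool 0.74 [ 712. -357.   59.] [210. 348.]
```

View pics/a.png

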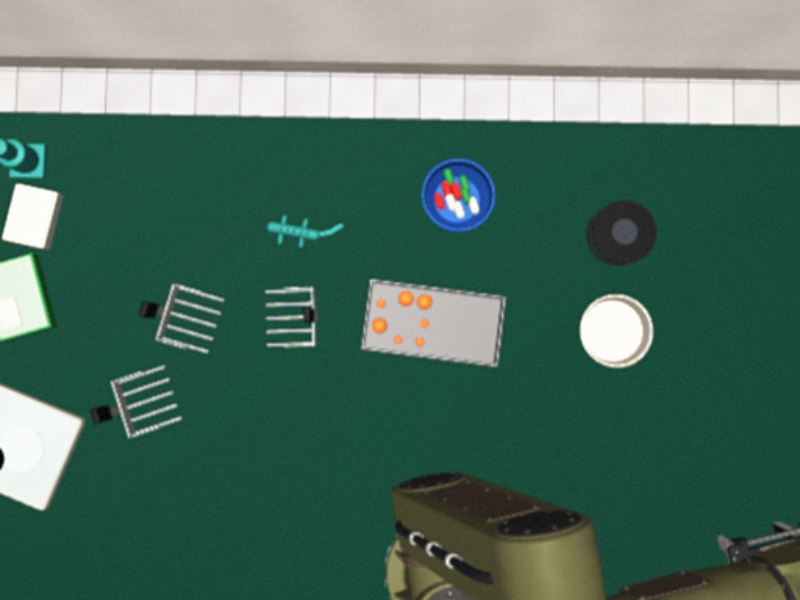

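View pics/b.png

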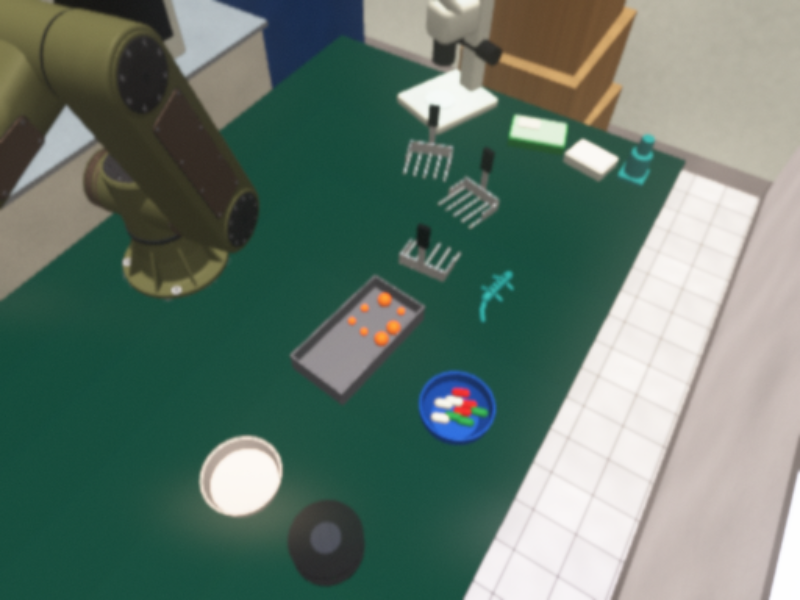

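The picture shows three scoops, at top pixels (193,201), (109,200) and (81,259). The one at (193,201), about world (524,300), is nearest the base: about 605 mm away against 780 and 740. Its nose points to +y. The tray lies at (281,206) with the balls at its +y end, and the dish is at (395,211). I'll go above the scoop and confirm it there.

```bash
python3 -c "
from h import *
s=manip.read_state();print(s);p=manip.camera('wrist');print(p['hand_eye'],p['fx'])"
python3 -m crank '[{"offset":[0.016,0.033,0.015],"spin":0},{"offset":[0.032,0.066,0.03],"spin":0},{"offset":[0.048,0.099,0.045],"spin":0},{"offset":[0.064,0.132,0.06],"spin":0},{"offset":[0.08,0.165,0.075],"spin":0},{"offset":[0.096,0.198,0.09],"spin":0},{"offset":[0.112,0.231,0.1],"spin":0},{"offset":[0.13,0.26,0.12],"spin":0}]' 1
python3 -m crank '[{"offset":[0.016,0.033,0],"spin":0},{"offset":[0.032,0.066,0],"spin":0},{"offset":[0.048,0.099,0],"spin":0},{"offset":[0.064,0.132,0],"spin":0},{"offset":[0.08,0.165,0],"spin":0},{"offset":[0.096,0.198,0],"spin":0},{"offset":[0.112,0.231,0],"spin":0},{"offset":[0.13,0.26,0],"spin":0}]'
```

```text
{'clock': 1.1, 'joints': array([-1.38358718e+00,  2.99901934e-01,  1.52101657e+00, -4.84130124e-05,
        1.32068589e+00, -6.65701091e-02]), 'qd': array([1.63160336e-05, 1.86265773e-05, 1.35640807e-03, 1.21496698e-03,
       1.58636155e-03, 7.96109215e-04]), 'effort': array([ 1.32126548e-03, -5.31664252e+01, -3.52906394e+01,  7.09278951e-02,
        2.12842715e-02, -6.32783076e-05]), 'eef_pos': array([ 138.08335684, -532.36997452,  205.43750358]), 'eef_rot': array([-3.14157782e+00,  4.60215537e-05,  2.53791242e-01]), 'wrist_force': array([ 0.01066366,  0.8244428 , -0.47145098]), 'moment': array([ 0.03209297, -0.04101845,  0.01003043]), 'finger_gap': 93.9349940356503}
[[-1.17510226e-03 -9.66796776e-01 -2.55543760e-01  7.54345778e+01]
 [ 9.99999225e-01 -1.24115613e-03  9.72216870e-05 -9.07327154e-01]
 [-4.11163318e-04 -2.55543448e-01  9.66797485e-01 -1.80312422e+02]
 [ 0.00000000e+00  0.00000000e+00  0.00000000e+00  1.00000000e+00]] 324.60488880930353
clock: 1.82
eef_pos: [268.0, -270.2, 325.3]
eef_rot: [-3.141, 0.0, 0.253]
wrist_force: [-0.1, -0.4, -0.4]
finger_gap: 94.3
clock: 2.48
eef_pos: [398.2, -7.9, 325.6]
eef_rot: [-3.141, -0.001, 0.254]
wrist_force: [0.9, -0.6, -0.1]
finger_gap: 94.4
```

```bash
cat >> h.py <<'E'
from scipy.spatial.transform import Rotation as Ro
def wrist():
    s=manip.read_state(); p=manip.camera("wrist")
    T=np.eye(4); T[:3,:3]=Ro.from_euler("xyz",s["eef_rot"]).as_matrix(); T[:3,3]=s["eef_pos"]
    p["extrinsics"]=np.linalg.inv(T@p["hand_eye"]); return p
E
python3 - <<'E'
from h import *
p=wrist(); save(p,"c.png",scale=1.5)
for n in ["tray","scoop","scoop_grip","scoop_nose","large0","small0"]:
    for d in manip.search_frame(p,n):
      if d["conf"]>.3: print(n,round(d["conf"],2),np.round(d["location"]),np.round(px(p,d["location"])))
for m in manip.masks_of(p,"tray")[:1]:
    k=m["mask"].astype(np.uint8); print(m["conf"],k.sum())
    r=cv2.minAreaRect(cv2.findNonZero(k)); print(r)
    c=cv2.boxPoints(r); 
    for q in c: print(q, ray(p,*q,52))
E
```

```text
tray 0.83 [513.  23.  13.] [253.  76.]
scoop 0.77 [505. 279.  25.] [68. 31.]
scoop_grip 0.9 [506. 283.  27.] [65. 29.]
scoop_grip 0.39 [ 672. -305.    1.] [506.  22.]
scoop_nose 0.76 [508. 280.  29.] [67. 27.]
large0 0.8 [556.  89.  37.] [213.  27.]
large0 0.7 [555.  53.  38.] [239.  35.]
large0 0.67 [505. 146.  39.] [163.  56.]
small0 0.58 [552. 139.  29.] [176.  21.]
small0 0.49 [472. 104.  28.] [190.  89.]
small0 0.45 [507.  52.  28.] [232.  73.]
0.93 21322
((240.48507690429688, 65.91356658935547), (218.64210510253906, 116.81167602539062), 21.161256790161133)
[117.45158  80.91674] [458.09075291 194.61786324  52.        ]
[159.6199   -28.018105] [597.09939541 163.13638799  52.        ]
[363.5186    50.910393] [ 574.64954658 -109.0190416    52.        ]
[321.35025 159.84525] [425.04945305 -99.04735437  52.        ]
```

View pics/c.png

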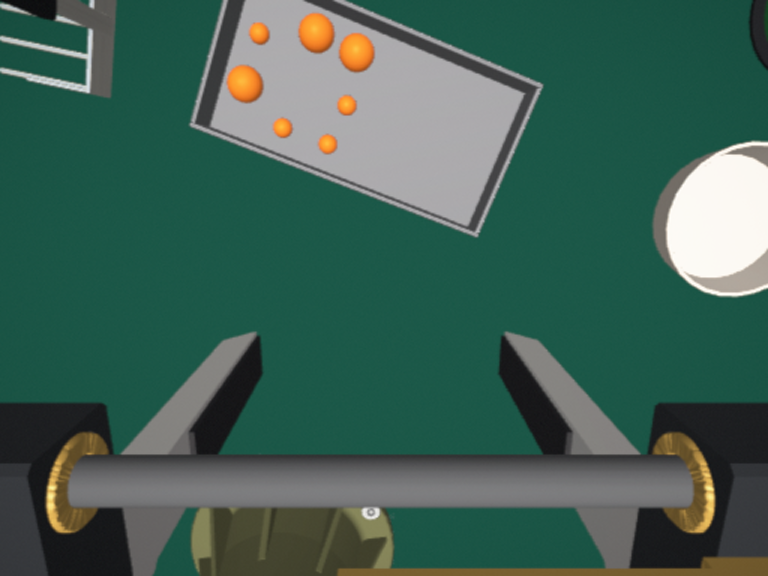

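The tray's rim corners are at pixels (191,124), (541,86) and (476,235) in this enlarged view. It holds three large and four small balls, all spread out. The dish is on the right.

```bash
python3 - <<'E'
from h import *
p=wrist()
c=[ray(p,(u+.0)/1.5,v/1.5,52)[:2] for u,v in((191,124),(541,86),(476,235))]
print(np.round(c,1)); a,b,d=c
print("short",np.linalg.norm(b-d),"long",np.linalg.norm(a-d),"centre",(a+b)/2,"yaw deg long",np.degrees(np.arctan2(*(-(a-d)[0:1],(a-d)[1]))), "short", np.degrees(np.arctan2((b-d)[1],(b-d)[0])))
E
python3 -m crank '[{"offset":[0.008,0.015,0],"spin":5},{"offset":[0.016,0.03,0],"spin":10},{"offset":[0.024,0.045,0],"spin":15},{"offset":[0.032,0.06,0],"spin":20},{"offset":[0.04,0.075,0],"spin":25},{"offset":[0.048,0.09,0],"spin":30},{"offset":[0.056,0.105,0],"spin":35},{"offset":[0.064,0.12,0],"spin":40}]'
python3 -m crank '[{"offset":[0.008,0.015,0],"spin":5},{"offset":[0.016,0.03,0],"spin":10},{"offset":[0.024,0.045,0],"spin":15},{"offset":[0.032,0.06,0],"spin":20},{"offset":[0.04,0.075,0],"spin":25},{"offset":[0.048,0.09,0],"spin":30},{"offset":[0.054,0.1,0],"spin":35},{"offset":[0.054,0.1,0],"spin":35.5}]'
python3 - <<'E'
from h import *
print(manip.read_state()["joints"])
p=wrist(); save(p,"d.png",scale=1.5)
for n in ["scoop","scoop_grip","scoop_nose"]:
    for d in manip.search_frame(p,n):
      if d["conf"]>.3: print(n,round(d["conf"],2),np.round(d["location"]),np.round(px(p,d["location"])))
E
```

```text
[[ 458.9  178.2]
 [ 565.4 -111.5]
 [ 427.1  -95.4]]
short 139.24079599452728 long 275.4255340581559 centre [512.16053137  33.34232695] yaw deg long [-6.6427215] short -6.63021401816434
clock: 3.6
eef_pos: [462.1, 108.9, 325.6]
eef_rot: [-3.141, -0.0, 0.953]
wrist_force: [-0.3, -1.1, -0.2]
finger_gap: 93.7
clock: 4.27
eef_pos: [516.7, 209.4, 325.0]
eef_rot: [-3.14, -0.0, 1.577]
wrist_force: [-0.1, -0.1, -0.3]
finger_gap: 94.2
[3.19119285e-01 2.59029225e-01 1.29991351e+00 4.83368131e-04
 1.58385788e+00 3.13342271e-01]
scoop 0.87 [519. 317.   4.] [255.  84.]
scoop_grip 0.95 [519. 318.   6.] [255.  83.]
scoop_nose 0.77 [519. 318.   6.] [255.  83.]
```

View pics/d.png

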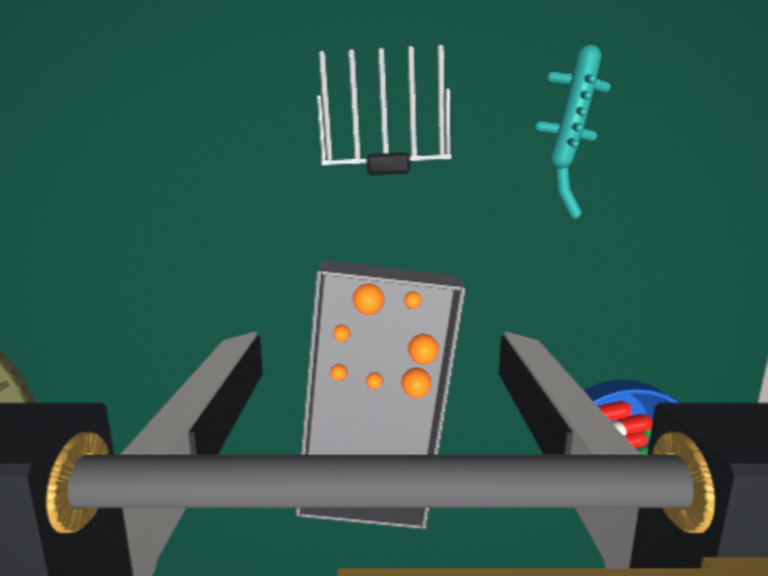

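```bash
python3 - <<'E'
from h import *
p=wrist()
f=lambda u,v,z: np.round(ray(p,u/1.5,v/1.5,z)[:2],1)
t=[f(*q,2.5) for q in((321,53),(351,51),(381,49),(411,47),(440,46))];print("tips",t)
print("back",f(323,163,36),f(450,157,36)); print("grip top corners",[f(*q,160) for q in((368,155),(410,153),(410,171),(368,174))])
c=[f(*q,52) for q in((319,271),(464,288),(427,527),(298,515))];print("tray",c,np.mean(c,0),c[1]-c[0],c[2]-c[3],c[0]-c[3],c[1]-c[2])
for q,z in(((368,299),28),((423,349),28),((416,383),28),((413,300),21),((342,333),21),((338,373),21),((374,381),21)): print("ball",f(*q,z))
E
```

```text
tips [array([461.5, 381.5]), array([490. , 383.1]), array([518.4, 384.8]), array([546.8, 386.4]), array([574.2, 387.2])]
back [463.9 280.7] [582.4 285.7]
grip top corners [array([509. , 286.6]), array([537.7, 287.8]), array([537.9, 275.8]), array([508.9, 273.9])]
tray [array([458.6, 180.9]), array([597.8, 163.7]), array([ 568. , -110.1]), array([425.8, -94. ])] [512.55   35.125] [139.2 -17.2] [142.2 -16.1] [ 32.8 274.9] [ 29.8 273.8]
ball [504.5 146. ]
ball [561.7  91.2]
ball [555.   52.3]
ball [551.  142.8]
ball [476.5 106.8]
ball [471.1  61. ]
ball [510.   51.5]
```

The enlarged view confirms the scoop with its nose to +y: tine tips at pixels (321,53) to (440,46) and grip block at (389,164). I'll grip it across its x. With no tilt command available, that lets me droop the nose later by easing the grip.

```bash
python3 -m crank '[{"offset":[0.002,0.02,0],"spin":1},{"offset":[0.004,0.045,-0.01],"spin":2},{"offset":[0.0068,0.065,-0.03],"spin":2.4},{"offset":[0.0068,0.0716,-0.06],"spin":2.4},{"offset":[0.0068,0.0716,-0.095],"spin":2.4},{"offset":[0.0068,0.0716,-0.12],"spin":2.4},{"offset":[0.0068,0.0716,-0.13],"spin":2.4},{"offset":[0.0068,0.0716,-0.135],"spin":2.4}]' 0.6
python3 -m crank '[{"offset":[0,0,-0.02],"spin":0},{"offset":[0,0,-0.045],"spin":0},{"offset":[0,0,-0.065],"spin":0},{"offset":[0,0,-0.078],"spin":0},{"offset":[0,0,-0.083],"spin":0},{"offset":[0,0,-0.084],"spin":0},{"offset":[0,0,-0.084],"spin":0},{"offset":[0,0,-0.084],"spin":0}]'
python3 -m crank '[{"offset":[0,0,0],"spin":0},{"offset":[0,0,0],"spin":0},{"offset":[0,0,0],"spin":0},{"offset":[0,0,0],"spin":0},{"offset":[0,0,0],"spin":0},{"offset":[0,0,0],"spin":0},{"offset":[0,0,0],"spin":0},{"offset":[0,0,0],"spin":0}]' 0 60
```

```text
clock: 5.18
eef_pos: [522.4, 279.0, 189.9]
eef_rot: [-3.14, 0.001, 1.61]
wrist_force: [-0.9, 1.0, 0.3]
finger_gap: 56.5
clock: 5.85
eef_pos: [523.1, 279.2, 107.6]
eef_rot: [3.141, -0.0, 1.609]
wrist_force: [-0.6, 0.5, -0.6]
finger_gap: 56.2
clock: 6.52
eef_pos: [523.0, 279.2, 107.5]
eef_rot: [3.141, -0.0, 1.609]
wrist_force: [-0.8, -0.2, -1.6]
finger_gap: 29.4
```

```bash
python3 -m crank '[{"offset":[0,0,0.005],"spin":0},{"offset":[0,0,0.02],"spin":0},{"offset":[0,0,0.04],"spin":0},{"offset":[0,0,0.065],"spin":0},{"offset":[0,-0.01,0.085],"spin":0},{"offset":[0,-0.025,0.095],"spin":0},{"offset":[-0.001,-0.05,0.1],"spin":0},{"offset":[-0.003,-0.08,0.1],"spin":-1}]'
python3 -m crank '[{"offset":[-0.003,-0.035,0],"spin":-1},{"offset":[-0.006,-0.075,0],"spin":-2},{"offset":[-0.009,-0.115,0],"spin":-3},{"offset":[-0.012,-0.155,0],"spin":-4},{"offset":[-0.015,-0.195,0],"spin":-5},{"offset":[-0.018,-0.23,0],"spin":-6},{"offset":[-0.02,-0.26,0],"spin":-7},{"offset":[-0.0214,-0.28,0],"spin":-7.9}]'
python3 -m crank '[{"offset":[0,0,0],"spin":0},{"offset":[0,0,0],"spin":0},{"offset":[0,0,0],"spin":0},{"offset":[0,0,0],"spin":0},{"offset":[0,0,0],"spin":0},{"offset":[0,0,0],"spin":0},{"offset":[0,0,0],"spin":0},{"offset":[0,0,0],"spin":0}]'
python3 - <<'E'
from h import *
print(manip.read_state()["joints"])
p=wrist(); save(p,"e.png",scale=1.5)
E
```

```text
clock: 7.18
eef_pos: [520.1, 198.5, 208.4]
eef_rot: [3.14, -0.001, 1.594]
wrist_force: [0.4, -0.3, -1.4]
finger_gap: 29.9
clock: 7.85
eef_pos: [497.6, -84.7, 208.1]
eef_rot: [3.14, -0.0, 1.453]
wrist_force: [-0.4, 0.9, -1.8]
finger_gap: 29.5
clock: 8.52
eef_pos: [497.7, -84.3, 208.1]
eef_rot: [3.14, -0.0, 1.453]
wrist_force: [-0.4, -0.1, -1.0]
finger_gap: 29.5
[-2.40732416e-01  1.96069041e-01  1.64414756e+00  5.86420532e-04
  1.30020826e+00 -1.23377723e-01]
```

View pics/e.png

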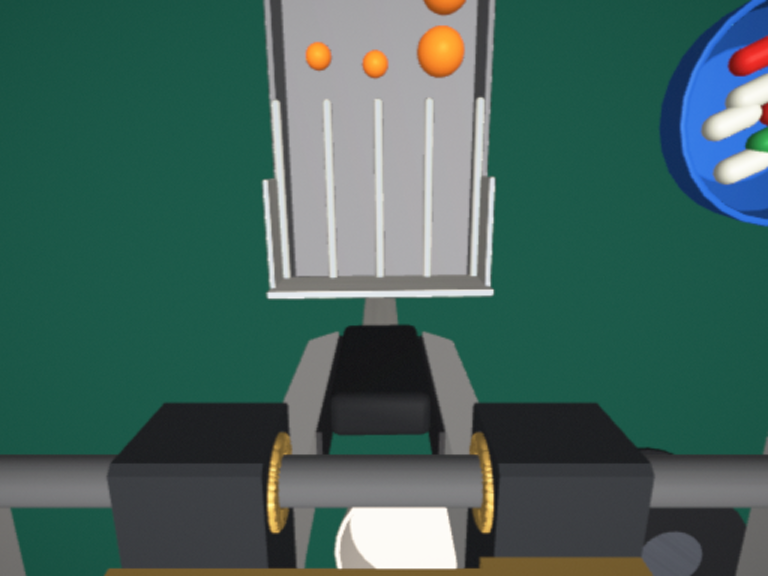

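```bash
python3 - <<'E'
from h import *
p=wrist(); s=manip.read_state(); R=Ro.from_euler("z",s["eef_rot"][2]-np.pi/2).as_matrix(); e=s["eef_pos"]
S=lambda v: R@(np.array(v)-[0,-55,107.5])+e
for v in([-56,50,2.5],[0,50,2.5],[56,50,2.5],[-60,-52,36],[60,-52,36],[-60,8,28],[60,8,28]): print(v,px(p,S(v))*1.5)
c=np.array([512.5,35]); y=np.radians(-6.7); T=Ro.from_euler("z",y).as_matrix()
for q in([-71.5,30,52],[71.5,30,52],[-67.5,30,52],[67.5,30,52]): print(q,px(p,T@np.array(q)+[*c,0])*1.5)
o=S([0,0,0]); print("origin in tray",T.T@(o-[*c,0]),np.degrees(s["eef_rot"][2])-90)
g=p["pixels"]; print([list(map(int,r)) for r in [g[14,165:200].mean(1)]],[list(map(int,g[14,310:340].mean(1)))])
E
```

```text
[-56, 50, 2.5] [276.26302589 104.73141493]
[0, 50, 2.5] [377.90425698 104.63603304]
[56, 50, 2.5] [479.50388101 104.54069019]
[-60, -52, 36] [266.59447171 299.5160735 ]
[60, -52, 36] [489.61368712 299.21929919]
[-60, 8, 28] [263.07609054 184.87105438]
[60, 8, 28] [492.75266415 184.61845624]
[-71.5, 30, 52] [265.29527492  36.923262  ]
[71.5, 30, 52] [492.75835539  36.51787414]
[-67.5, 30, 52] [271.66005438  36.9119186 ]
[67.5, 30, 52] [486.39792683  36.52920978]
origin in tray [ -0.76265397 -65.44139904 100.5883593 ] -6.751120373523179
[[61, 60, 61, 60, 61, 60, 61, 61, 61, 62, 66, 98, 145, 158, 156, 130, 73, 67, 67, 68, 68, 67, 80, 120, 159, 163, 163, 164, 163, 163, 164, 164, 164, 163, 164]] [[168, 168, 168, 168, 168, 167, 165, 146, 77, 62, 62, 62, 63, 63, 66, 103, 151, 160, 150, 112, 70, 61, 62, 62, 62, 62, 62, 61, 60, 61]]
```

The scoop sits level in the grip and lines up with the tray to within 1 mm. I'll descend into the empty half and push forward slowly.

```bash
python3 -m crank '[{"offset":[0.0007,0,-0.01],"spin":0},{"offset":[0.0007,0,-0.03],"spin":0},{"offset":[0.0007,0,-0.05],"spin":0},{"offset":[0.0007,0,-0.065],"spin":0},{"offset":[0.0007,0,-0.077],"spin":0},{"offset":[0.0007,0,-0.084],"spin":0},{"offset":[0.0007,0,-0.087],"spin":0},{"offset":[0.0007,0,-0.0876],"spin":0}]'
python3 -m crank '[{"offset":[0.0004,0.003,0],"spin":0},{"offset":[0.001,0.008,0],"spin":0},{"offset":[0.0017,0.014,0],"spin":0},{"offset":[0.0024,0.02,0],"spin":0},{"offset":[0.003,0.026,0],"spin":0},{"offset":[0.0038,0.032,0],"spin":0},{"offset":[0.0045,0.038,0],"spin":0},{"offset":[0.0052,0.044,0],"spin":0}]'
python3 -m crank '[{"offset":[0.0007,0.006,0],"spin":0},{"offset":[0.0014,0.012,0],"spin":0},{"offset":[0.0021,0.018,0],"spin":0},{"offset":[0.0028,0.024,0],"spin":0},{"offset":[0.0035,0.03,0],"spin":0},{"offset":[0.0042,0.036,0],"spin":0},{"offset":[0.005,0.042,0],"spin":0},{"offset":[0.0057,0.048,0],"spin":0}]'
python3 - <<'E'
from h import *
p=wrist(); save(p,"f.png",scale=1.5)
E
```

```text
clock: 9.28
eef_pos: [498.2, -84.5, 120.0]
eef_rot: [3.141, -0.0, 1.453]
wrist_force: [-0.1, -0.7, -0.5]
finger_gap: 29.7
clock: 9.95
eef_pos: [503.5, -39.8, 120.1]
eef_rot: [3.141, -0.0, 1.453]
wrist_force: [-0.6, -0.2, -1.9]
finger_gap: 29.6
clock: 10.62
eef_pos: [509.3, 8.8, 120.1]
eef_rot: [3.141, -0.0, 1.453]
wrist_force: [0.3, 0.3, -1.7]
finger_gap: 29.5
```

View pics/f.png

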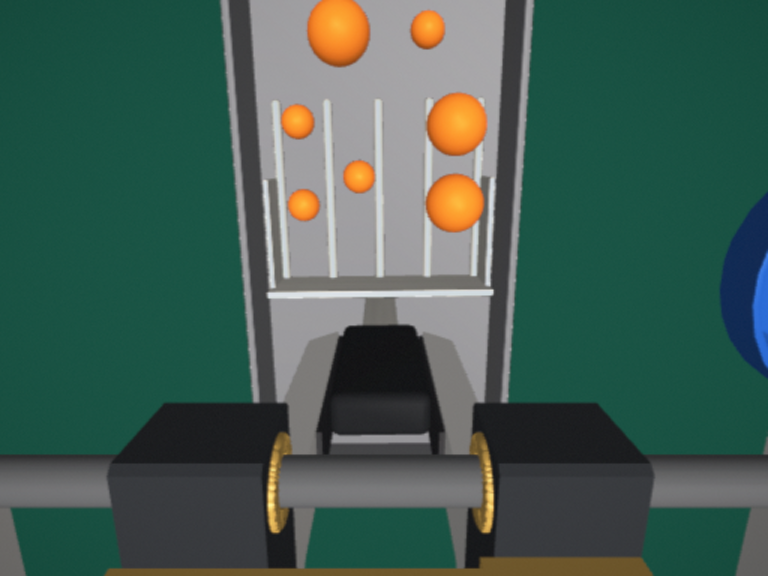

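Five balls are already between the tines, two of them large in the right slot at pixels (457,124) and (455,203). One large ball at (338,30) and one small ball at (428,30) are still ahead. I'll continue with a slight shift to the left so the large one lines up with its slot.

```bash
python3 -m crank '[{"offset":[-0.002,0.004,0],"spin":0},{"offset":[-0.003,0.009,0],"spin":0},{"offset":[-0.003,0.014,0],"spin":0},{"offset":[-0.0024,0.019,0],"spin":0},{"offset":[-0.002,0.023,0],"spin":0},{"offset":[-0.0014,0.027,0],"spin":0},{"offset":[-0.0008,0.031,0],"spin":0},{"offset":[-0.0004,0.035,0],"spin":0}]'
python3 -m crank '[{"offset":[0.0004,0.003,0],"spin":0},{"offset":[0.0007,0.006,0],"spin":0},{"offset":[0.001,0.009,0],"spin":0},{"offset":[0.0014,0.012,0],"spin":0},{"offset":[0.0017,0.0145,0],"spin":0},{"offset":[0.002,0.016,0],"spin":0},{"offset":[0.002,0.016,0],"spin":0},{"offset":[0.002,0.016,0],"spin":0}]'
python3 - <<'E'
from h import *
p=wrist(); save(p,"g.png",scale=1.5)
E
```

```text
clock: 11.33
eef_pos: [509.1, 44.9, 120.1]
eef_rot: [3.141, -0.001, 1.454]
wrist_force: [0.6, -0.2, -1.6]
finger_gap: 29.3
clock: 12.0
eef_pos: [511.1, 61.0, 120.1]
eef_rot: [3.141, -0.001, 1.454]
wrist_force: [0.3, 0.9, -1.2]
finger_gap: 29.8
```

View pics/g.png

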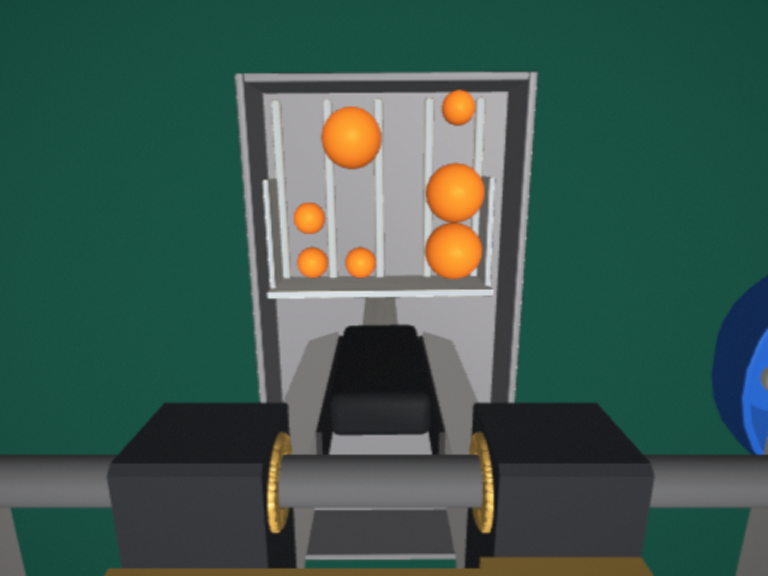

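Each ball sits in a slot: the large ones at pixels (352,137), (455,192) and (454,250), and the small ones free to drop through. I'll lift gently and, once the scoop is up, check it and measure the dish.

```bash
python3 -m crank '[{"offset":[0,0,0.001],"spin":0},{"offset":[0,0,0.003],"spin":0},{"offset":[0,0,0.006],"spin":0},{"offset":[0,0,0.009],"spin":0},{"offset":[0,0,0.012],"spin":0},{"offset":[0,0,0.015],"spin":0},{"offset":[0,0,0.018],"spin":0},{"offset":[0,0,0.021],"spin":0}]'
python3 -m crank '[{"offset":[0,0,0.004],"spin":0},{"offset":[0,0,0.009],"spin":0},{"offset":[0,0,0.015],"spin":0},{"offset":[0,0,0.022],"spin":0},{"offset":[0,0,0.029],"spin":0},{"offset":[0,0,0.036],"spin":0},{"offset":[0,0,0.041],"spin":0},{"offset":[0,0,0.044],"spin":0}]'
python3 - <<'E'
from h import *
p=wrist(); save(p,"i.png",scale=1.5)
for c in("top","scene"):
  p=manip.camera(c)
  for m in manip.masks_of(p,"dish")[:1]:
    k=cv2.findContours(m["mask"].astype(np.uint8),0,2)[0]; k=max(k,key=cv2.contourArea)[:,0]
    w=np.array([ray(p,u+.5,v+.5,40)[:2] for u,v in k],np.float32); print(c,m["conf"],cv2.minEnclosingCircle(w), w.min(0),w.max(0))
E
```

```text
clock: 12.72
eef_pos: [511.1, 60.9, 141.4]
eef_rot: [3.141, -0.001, 1.454]
wrist_force: [-0.4, -0.5, -1.7]
finger_gap: 29.4
clock: 13.38
eef_pos: [511.3, 60.9, 186.4]
eef_rot: [3.14, -0.001, 1.454]
wrist_force: [-0.3, 0.0, -2.0]
finger_gap: 29.5
top 0.75 ((499.87811279296875, -339.70977783203125), 74.42510986328125) [ 426.95978 -413.67648] [ 574.2188 -266.5217]
scene 0.66 ((506.7235412597656, -340.41522216796875), 76.38343811035156) [ 430.37143 -413.1488 ] [ 581.8599  -267.21536]
```

View pics/i.png

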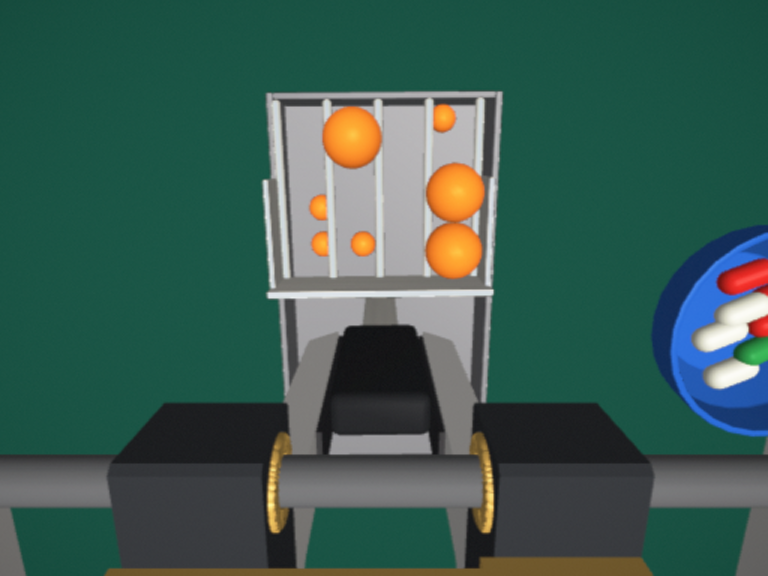

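All four small balls dropped back into the tray and the three large ones ride on the tines. The dish is at about (501,-340). I'll carry them there gently.

```bash
python3 -m crank '[{"offset":[0,-0.002,0],"spin":0},{"offset":[0,-0.005,0],"spin":0},{"offset":[-0.001,-0.010,0],"spin":0},{"offset":[-0.001,-0.017,0],"spin":0},{"offset":[-0.002,-0.026,0],"spin":0},{"offset":[-0.0025,-0.037,0],"spin":0},{"offset":[-0.0035,-0.05,0],"spin":0},{"offset":[-0.0045,-0.065,0],"spin":0}]'
python3 -m crank '[{"offset":[-0.001,-0.017,0],"spin":0},{"offset":[-0.002,-0.034,0],"spin":0},{"offset":[-0.0035,-0.051,0],"spin":0},{"offset":[-0.0047,-0.068,0],"spin":0},{"offset":[-0.006,-0.085,0],"spin":0},{"offset":[-0.007,-0.102,0],"spin":0},{"offset":[-0.008,-0.119,0],"spin":0},{"offset":[-0.0095,-0.136,0],"spin":0}]'
python3 -m crank '[{"offset":[-0.001,-0.017,0],"spin":0},{"offset":[-0.002,-0.034,0],"spin":0},{"offset":[-0.0035,-0.051,0],"spin":0},{"offset":[-0.0047,-0.068,0],"spin":0},{"offset":[-0.006,-0.085,0],"spin":0},{"offset":[-0.007,-0.102,0],"spin":0},{"offset":[-0.008,-0.119,0],"spin":0},{"offset":[-0.0095,-0.136,0],"spin":0}]'
python3 -m crank '[{"offset":[-0.001,-0.017,0],"spin":0},{"offset":[-0.002,-0.034,0],"spin":0},{"offset":[-0.0035,-0.050,0],"spin":0},{"offset":[-0.0047,-0.064,0],"spin":0},{"offset":[-0.0055,-0.076,0],"spin":0},{"offset":[-0.006,-0.086,0],"spin":0},{"offset":[-0.0065,-0.094,0],"spin":0},{"offset":[-0.007,-0.1,0],"spin":0}]'
python3 -m crank '[{"offset":[-0.0004,-0.006,-0.001],"spin":0},{"offset":[-0.0008,-0.012,-0.002],"spin":0},{"offset":[-0.0012,-0.018,-0.003],"spin":0},{"offset":[-0.0016,-0.023,-0.004],"spin":0},{"offset":[-0.002,-0.028,-0.005],"spin":0},{"offset":[-0.002,-0.032,-0.006],"spin":0},{"offset":[-0.002,-0.035,-0.007],"spin":0},{"offset":[-0.0025,-0.037,-0.007],"spin":0}]'
python3 - <<'E'
from h import *
print(manip.read_state()["joints"])
p=wrist(); save(p,"j.png",scale=1.5)
E
```

```text
clock: 14.3
eef_pos: [506.2, -5.4, 185.1]
eef_rot: [3.141, -0.001, 1.453]
wrist_force: [-0.2, 1.0, -2.5]
finger_gap: 29.8
clock: 14.97
eef_pos: [496.3, -143.1, 185.2]
eef_rot: [3.141, -0.0, 1.453]
wrist_force: [1.0, -0.5, -2.5]
finger_gap: 29.8
clock: 15.63
eef_pos: [486.1, -280.9, 185.2]
eef_rot: [3.141, -0.0, 1.452]
wrist_force: [0.3, 0.3, -2.8]
finger_gap: 30.1
clock: 16.3
eef_pos: [479.0, -381.6, 185.1]
eef_rot: [3.141, -0.001, 1.452]
wrist_force: [0.3, 0.3, -1.6]
finger_gap: 29.9
clock: 16.97
eef_pos: [476.5, -418.9, 177.8]
eef_rot: [3.141, -0.001, 1.452]
wrist_force: [0.3, 0.0, -2.1]
finger_gap: 29.6
[-7.79100817e-01  5.10879744e-01  1.29227003e+00  6.75532295e-04
  1.33880712e+00 -6.60685090e-01]
```

View pics/j.png

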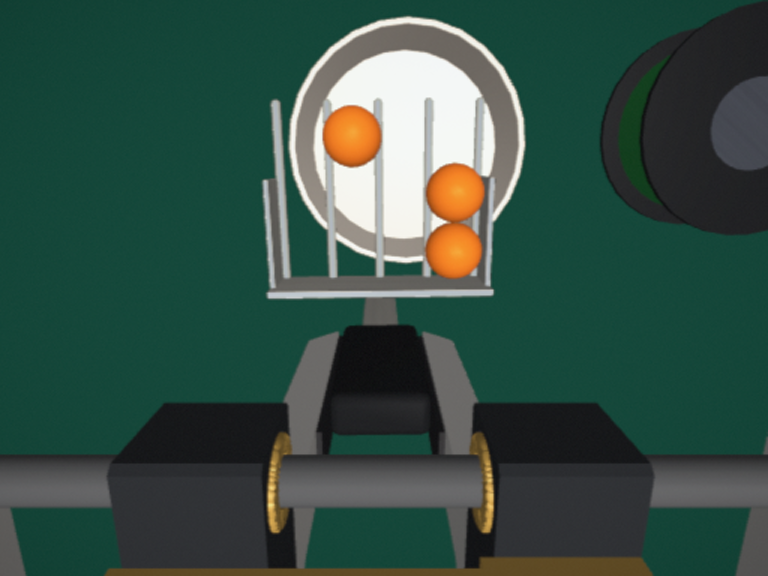

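The three large balls are still on the tines over the dish. The dish rim is centred at pixel (407,138) and the nose at (378,100). I'll ease the grip in steps and measure the droop from the left tine tip and the back plate.

```bash
cat > tilt.py <<'E'
from h import *
from scipy.optimize import least_squares
def model(p,th,dz,s,pts):
    R=Ro.from_euler("z",s["eef_rot"][2]-np.pi/2).as_matrix(); Q=Ro.from_euler("x",-th).as_matrix()
    piv=np.array([0,-55,126.5])
    return np.array([px(p,R@(Q@(np.array(v)-piv)+[0,2,19+dz])+s["eef_pos"]) for v in pts])
def main():
    s=manip.read_state(); p=wrist(); im=p["pixels"].astype(int)
    g=(im.min(2)>85)&(im.max(2)-im.min(2)<40)                        # grey steel
    col=g[20:130,176:190]; tip=20+np.argmax(col.sum(1)>=2)
    pl=im[150:215,190:215].min(2).mean(1); plate=150+np.argmax(pl)
    f=lambda x:[*(model(p,x[0],0*x[1],s,[[-56,50,4]])[:,1]-tip),model(p,x[0],0*x[1],s,[[-35,-52,36]])[0,1]-plate]
    r=least_squares(f,[0.,0.]); hsv=cv2.cvtColor(p["pixels"],cv2.COLOR_RGB2HSV)
    o=cv2.inRange(hsv,(5,150,120),(25,255,255)); n,_,st,c=cv2.connectedComponentsWithStats(o)
    print("tip row",tip,"plate row",plate,"tilt",r.x[0].round(3),"res",r.fun.round(1),"balls",[(c[i].round().tolist(),int(st[i,4])) for i in range(1,n) if st[i,4]>60])
    nose=model(p,r.x[0],0,s,[[0,50,0]]); return p
if __name__=="__main__": main()
E
python3 tilt.py; python3 -c "
from h import *
p=wrist(); print('dish',ray(p,407/1.5,138/1.5,40))"
H='no'
python3 -m crank '[{"offset":[0,0,0],"spin":0},{"offset":[0,0,0],"spin":0},{"offset":[0,0,0],"spin":0},{"offset":[0,0,0],"spin":0},{"offset":[0,0,0],"spin":0},{"offset":[0,0,0],"spin":0},{"offset":[0,0,0],"spin":0},{"offset":[0,0,0],"spin":0}]' 0 25
python3 tilt.py
python3 -m crank '[{"offset":[0,0,0],"spin":0},{"offset":[0,0,0],"spin":0},{"offset":[0,0,0],"spin":0},{"offset":[0,0,0],"spin":0},{"offset":[0,0,0],"spin":0},{"offset":[0,0,0],"spin":0},{"offset":[0,0,0],"spin":0},{"offset":[0,0,0],"spin":0}]' 0 15
python3 tilt.py
```

```text
tip row 66 plate row 196 tilt -0.007 res [-0.3  0.4] balls [([234.0, 90.0], 1214), ([303.0, 147.0], 2253), ([324.0, 309.0], 69), ([325.0, 341.0], 124), ([182.0, 346.0], 90)]
dish [ 504.79404848 -332.80601735   40.        ]
clock: 17.78
eef_pos: [476.5, -418.6, 178.1]
eef_rot: [3.141, -0.001, 1.452]
wrist_force: [0.3, -0.6, -1.7]
finger_gap: 29.5
tip row 66 plate row 195 tilt -0.01 res [-0.7  1.1] balls [([235.0, 90.0], 1216), ([303.0, 147.0], 2249), ([324.0, 307.0], 72), ([325.0, 339.0], 133), ([181.0, 346.0], 91)]
clock: 18.5
eef_pos: [476.5, -418.6, 178.1]
eef_rot: [3.141, -0.001, 1.452]
wrist_force: [-0.1, -0.1, -1.9]
finger_gap: 29.8
tip row 66 plate row 195 tilt -0.01 res [-0.7  1.1] balls [([235.0, 90.0], 1216), ([303.0, 147.0], 2245), ([183.0, 304.0], 61), ([325.0, 315.0], 112), ([181.0, 346.0], 90), ([325.0, 346.0], 86)]
```

```bash

python3 -m crank '[{"offset":[0,0.001,0],"spin":0},{"offset":[0,0.003,0],"spin":0},{"offset":[0,0.005,0],"spin":0},{"offset":[0,0.007,0],"spin":0},{"offset":[0,0.009,0],"spin":0},{"offset":[0,0.01,0],"spin":0},{"offset":[0,0.01,0],"spin":0},{"offset":[0,0.01,0],"spin":0}]' 0 10
python3 tilt.py
python3 -m crank '[{"offset":[0,0,0],"spin":0},{"offset":[0,0,0],"spin":0},{"offset":[0,0,0],"spin":0},{"offset":[0,0,0],"spin":0},{"offset":[0,0,0],"spin":0},{"offset":[0,0,0],"spin":0},{"offset":[0,0,0],"spin":0},{"offset":[0,0,0],"spin":0}]' 0 8
python3 tilt.py
python3 -m crank '[{"offset":[0,0,0],"spin":0},{"offset":[0,0,0],"spin":0},{"offset":[0,0,0],"spin":0},{"offset":[0,0,0],"spin":0},{"offset":[0,0,0],"spin":0},{"offset":[0,0,0],"spin":0},{"offset":[0,0,0],"spin":0},{"offset":[0,0,0],"spin":0}]' - 6.5
python3 tilt.py
```

```text
clock: 19.22
eef_pos: [476.5, -408.6, 178.1]
eef_rot: [3.141, -0.001, 1.452]
wrist_force: [0.4, 0.0, -1.4]
finger_gap: 30.3
tip row 66 plate row 195 tilt -0.01 res [-0.7  1.1] balls [([235.0, 90.0], 1215), ([303.0, 147.0], 2236), ([183.0, 304.0], 69), ([325.0, 327.0], 211), ([181.0, 347.0], 92)]
clock: 19.93
eef_pos: [476.5, -408.6, 178.1]
eef_rot: [3.141, -0.001, 1.452]
wrist_force: [-0.1, -0.3, -1.3]
finger_gap: 30.5
tip row 66 plate row 195 tilt -0.01 res [-0.7  1.1] balls [([235.0, 90.0], 1215), ([303.0, 147.0], 2237), ([183.0, 304.0], 66), ([324.0, 305.0], 67), ([325.0, 338.0], 144), ([181.0, 347.0], 92)]
clock: 20.65
eef_pos: [476.5, -408.7, 178.1]
eef_rot: [3.141, -0.001, 1.452]
wrist_force: [0.7, -0.1, -2.4]
finger_gap: 30.2
tip row 66 plate row 195 tilt -0.01 res [-0.7  1.1] balls [([235.0, 90.0], 1215), ([303.0, 147.0], 2236), ([183.0, 304.0], 67), ([325.0, 327.0], 213), ([181.0, 347.0], 92)]
```

```bash

python3 -m crank '[{"offset":[0,0,0],"spin":0},{"offset":[0,0,0],"spin":0},{"offset":[0,0,0],"spin":0},{"offset":[0,0,0],"spin":0},{"offset":[0,0,0],"spin":0},{"offset":[0,0,0],"spin":0},{"offset":[0,0,0],"spin":0},{"offset":[0,0,0],"spin":0}]' - 5.2
python3 tilt.py
python3 -m crank '[{"offset":[0,0,0],"spin":0},{"offset":[0,0,0],"spin":0},{"offset":[0,0,0],"spin":0},{"offset":[0,0,0],"spin":0},{"offset":[0,0,0],"spin":0},{"offset":[0,0,0],"spin":0},{"offset":[0,0,0],"spin":0},{"offset":[0,0,0],"spin":0}]' - 4.3
python3 tilt.py
```

```text
clock: 21.37
eef_pos: [476.5, -408.6, 178.1]
eef_rot: [3.141, -0.001, 1.452]
wrist_force: [0.4, -0.2, -2.6]
finger_gap: 30.2
tip row 66 plate row 195 tilt -0.01 res [-0.7  1.1] balls [([235.0, 90.0], 1217), ([303.0, 147.0], 2238), ([183.0, 304.0], 65), ([324.0, 304.0], 64), ([325.0, 338.0], 144), ([181.0, 346.0], 93)]
clock: 22.08
eef_pos: [476.5, -408.6, 178.1]
eef_rot: [3.141, -0.001, 1.452]
wrist_force: [0.3, -0.5, -2.3]
finger_gap: 30.0
tip row 66 plate row 195 tilt -0.01 res [-0.7  1.1] balls [([235.0, 90.0], 1216), ([303.0, 147.0], 2238), ([182.0, 309.0], 99), ([324.0, 306.0], 77), ([325.0, 340.0], 137), ([181.0, 347.0], 94)]
```

```bash

python3 -m crank '[{"offset":[0,0,0],"spin":0},{"offset":[0,0,0],"spin":0},{"offset":[0,0,0],"spin":0},{"offset":[0,0,0],"spin":0},{"offset":[0,0,0],"spin":0},{"offset":[0,0,0],"spin":0},{"offset":[0,0,0],"spin":0},{"offset":[0,0,0],"spin":0}]' - 3.5
python3 tilt.py
python3 -m crank '[{"offset":[0,0,0],"spin":0},{"offset":[0,0,0],"spin":0},{"offset":[0,0,0],"spin":0},{"offset":[0,0,0],"spin":0},{"offset":[0,0,0],"spin":0},{"offset":[0,0,0],"spin":0},{"offset":[0,0,0],"spin":0},{"offset":[0,0,0],"spin":0}]' - 3
python3 tilt.py
```

```text
clock: 22.8
eef_pos: [476.5, -408.6, 178.1]
eef_rot: [3.141, -0.001, 1.452]
wrist_force: [-0.1, -0.4, -1.9]
finger_gap: 29.9
tip row 66 plate row 195 tilt -0.01 res [-0.7  1.1] balls [([235.0, 90.0], 1216), ([303.0, 147.0], 2239), ([182.0, 309.0], 101), ([324.0, 304.0], 66), ([181.0, 347.0], 93), ([325.0, 347.0], 87)]
clock: 23.52
eef_pos: [476.5, -408.6, 178.1]
eef_rot: [3.141, -0.001, 1.452]
wrist_force: [0.7, -0.2, -1.8]
finger_gap: 29.9
tip row 68 plate row 197 tilt 0.004 res [-0.4  0.6] balls [([236.0, 92.0], 1195), ([303.0, 149.0], 2220), ([183.0, 304.0], 65), ([325.0, 328.0], 208), ([181.0, 347.0], 90)]
```

```bash

python3 -m crank '[{"offset":[0,0,0],"spin":0},{"offset":[0,0,0],"spin":0},{"offset":[0,0,0],"spin":0},{"offset":[0,0,0],"spin":0},{"offset":[0,0,0],"spin":0},{"offset":[0,0,0],"spin":0},{"offset":[0,0,0],"spin":0},{"offset":[0,0,0],"spin":0}]'
python3 tilt.py
python3 -m crank '[{"offset":[0,0,0],"spin":0},{"offset":[0,0,0],"spin":0},{"offset":[0,0,0],"spin":0},{"offset":[0,0,0],"spin":0},{"offset":[0,0,0],"spin":0},{"offset":[0,0,0],"spin":0},{"offset":[0,0,0],"spin":0},{"offset":[0,0,0],"spin":0}]'
python3 tilt.py
```

```text
clock: 24.23
eef_pos: [476.5, -408.6, 178.1]
eef_rot: [3.141, -0.001, 1.452]
wrist_force: [0.5, 0.3, -2.1]
finger_gap: 29.8
tip row 68 plate row 197 tilt 0.004 res [-0.4  0.6] balls [([236.0, 92.0], 1196), ([303.0, 149.0], 2221), ([183.0, 304.0], 63), ([324.0, 305.0], 62), ([325.0, 338.0], 144), ([181.0, 347.0], 89)]
clock: 24.95
eef_pos: [476.5, -408.7, 178.1]
eef_rot: [3.141, -0.001, 1.452]
wrist_force: [-0.1, 0.2, -2.2]
finger_gap: 29.8
tip row 68 plate row 197 tilt 0.004 res [-0.4  0.6] balls [([236.0, 92.0], 1194), ([303.0, 149.0], 2220), ([183.0, 304.0], 64), ([325.0, 327.0], 208), ([181.0, 347.0], 88)]
```

At 3 N it is on the verge of slipping: it moved about 2 px and then stuck. I'll add short upward pulses to make it creep.

```bash

python3 -m crank '[{"offset":[0,0,0.012],"spin":0},{"offset":[0,0,0.02],"spin":0},{"offset":[0,0,0.023],"spin":0},{"offset":[0,0,0.021],"spin":0},{"offset":[0,0,0.016],"spin":0},{"offset":[0,0,0.01],"spin":0},{"offset":[0,0,0.004],"spin":0},{"offset":[0,0,0],"spin":0}]'
python3 tilt.py
python3 -m crank '[{"offset":[0,0,0.02],"spin":0},{"offset":[0,0,0.032],"spin":0},{"offset":[0,0,0.036],"spin":0},{"offset":[0,0,0.032],"spin":0},{"offset":[0,0,0.024],"spin":0},{"offset":[0,0,0.014],"spin":0},{"offset":[0,0,0.006],"spin":0},{"offset":[0,0,0],"spin":0}]'
python3 tilt.py
```

```text
clock: 25.67
eef_pos: [476.2, -408.3, 176.4]
eef_rot: [-3.14, -0.002, 1.452]
wrist_force: [1.4, -0.2, -2.6]
finger_gap: 30.1
tip row 73 plate row 200 tilt 0.032 res [-0.4  0.6] balls [([236.0, 97.0], 1155), ([303.0, 153.0], 2178), ([182.0, 304.0], 63), ([325.0, 317.0], 108), ([181.0, 346.0], 90), ([325.0, 346.0], 86)]
clock: 26.38
eef_pos: [475.6, -407.8, 173.5]
eef_rot: [-3.138, -0.004, 1.452]
wrist_force: [0.3, -0.2, -2.2]
finger_gap: 30.1
tip row 80 plate row 204 tilt 0.07 res [-0.6  0.9] balls [([236.0, 99.0], 1124), ([302.0, 158.0], 2137), ([325.0, 317.0], 105), ([181.0, 346.0], 87), ([326.0, 346.0], 84)]
```

```bash

python3 -m crank '[{"offset":[0,0,0.018],"spin":0},{"offset":[0,0,0.028],"spin":0},{"offset":[0,0,0.031],"spin":0},{"offset":[0,0,0.028],"spin":0},{"offset":[0,0,0.022],"spin":0},{"offset":[0,0,0.014],"spin":0},{"offset":[0,0,0.008],"spin":0},{"offset":[0,0,0.005],"spin":0}]'
python3 tilt.py
python3 -m crank '[{"offset":[0,0,0.012],"spin":0},{"offset":[0,0,0.018],"spin":0},{"offset":[0,0,0.02],"spin":0},{"offset":[0,0,0.018],"spin":0},{"offset":[0,0,0.013],"spin":0},{"offset":[0,0,0.008],"spin":0},{"offset":[0,0,0.004],"spin":0},{"offset":[0,0,0.003],"spin":0}]'
python3 tilt.py
```

```text
clock: 27.1
eef_pos: [475.0, -407.2, 175.7]
eef_rot: [-3.135, -0.006, 1.452]
wrist_force: [0.5, -0.3, -2.0]
finger_gap: 30.1
tip row 84 plate row 206 tilt 0.09 res [-0.8  1.2] balls [([236.0, 84.0], 1147), ([302.0, 161.0], 2107), ([325.0, 317.0], 107), ([181.0, 346.0], 87), ([326.0, 346.0], 83)]
clock: 27.82
eef_pos: [474.7, -406.9, 177.2]
eef_rot: [-3.133, -0.007, 1.452]
wrist_force: [-1.0, -1.2, -2.0]
finger_gap: 30.3
tip row 86 plate row 207 tilt 0.1 res [-0.9  1.4] balls [([316.0, 80.0], 754), ([302.0, 162.0], 2095), ([325.0, 330.0], 188), ([181.0, 346.0], 86)]
```

One large ball is already in the dish, at wrist pixel (316,80). Two remain at the back of the scoop, so I'll continue.

```bash

python3 -m crank '[{"offset":[0,0,0.018],"spin":0},{"offset":[0,0,0.028],"spin":0},{"offset":[0,0,0.03],"spin":0},{"offset":[0,0,0.026],"spin":0},{"offset":[0,0,0.018],"spin":0},{"offset":[0,0,0.01],"spin":0},{"offset":[0,0,0.004],"spin":0},{"offset":[0,0,0.002],"spin":0}]'
python3 tilt.py
python3 -m crank '[{"offset":[0,0,0.02],"spin":0},{"offset":[0,0,0.032],"spin":0},{"offset":[0,0,0.033],"spin":0},{"offset":[0,0,0.027],"spin":0},{"offset":[0,0,0.019],"spin":0},{"offset":[0,0,0.01],"spin":0},{"offset":[0,0,0.004],"spin":0},{"offset":[0,0,0.002],"spin":0}]'
python3 tilt.py
```

```text
clock: 28.53
eef_pos: [474.2, -406.5, 177.2]
eef_rot: [-3.131, -0.009, 1.452]
wrist_force: [0.0, 1.6, -1.9]
finger_gap: 30.0
tip row 86 plate row 210 tilt 0.107 res [ 0.5 -0.8] balls [([320.0, 85.0], 718), ([302.0, 163.0], 2085), ([325.0, 317.0], 103), ([181.0, 346.0], 86), ([326.0, 346.0], 83)]
clock: 29.25
eef_pos: [473.8, -406.1, 177.2]
eef_rot: [-3.129, -0.01, 1.452]
wrist_force: [0.6, 0.1, -1.3]
finger_gap: 29.9
tip row 87 plate row 209 tilt 0.107 res [-0.2  0.4] balls [([321.0, 85.0], 719), ([302.0, 163.0], 2089), ([325.0, 317.0], 105), ([181.0, 346.0], 86), ([326.0, 346.0], 83)]
```

```bash

python3 -m crank '[{"offset":[0,0.018,0.012],"spin":0},{"offset":[0,0.028,0.018],"spin":0},{"offset":[0,0.032,0.018],"spin":0},{"offset":[0,0.031,0.015],"spin":0},{"offset":[0,0.026,0.011],"spin":0},{"offset":[0,0.018,0.006],"spin":0},{"offset":[0,0.008,0.003],"spin":0},{"offset":[0,-0.004,0.002],"spin":0}]'
python3 tilt.py
```

```text
clock: 29.97
eef_pos: [473.5, -411.4, 178.4]
eef_rot: [-3.128, -0.011, 1.452]
wrist_force: [-0.3, -0.1, -2.4]
finger_gap: 30.1
tip row 100 plate row 214 tilt 0.175 res [-1.8  2.8] balls [([320.0, 81.0], 821), ([301.0, 172.0], 2019), ([325.0, 317.0], 103), ([181.0, 346.0], 84), ([326.0, 346.0], 84)]
```

```bash

python3 -m crank '[{"offset":[0,0.016,0.008],"spin":0},{"offset":[0,0.026,0.012],"spin":0},{"offset":[0,0.03,0.012],"spin":0},{"offset":[0,0.03,0.01],"spin":0},{"offset":[0,0.027,0.008],"spin":0},{"offset":[0,0.022,0.006],"spin":0},{"offset":[0,0.016,0.004],"spin":0},{"offset":[0,0.008,0.003],"spin":0}]'
python3 tilt.py
```

```text
clock: 30.68
eef_pos: [473.1, -406.1, 180.9]
eef_rot: [-3.128, -0.011, 1.45]
wrist_force: [0.2, 0.8, -1.7]
finger_gap: 29.8
tip row 20 plate row 150 tilt -0.31 res [-8.1 15.3] balls [([321.0, 87.0], 798), ([300.0, 181.0], 1975), ([325.0, 317.0], 103), ([181.0, 346.0], 83), ([326.0, 346.0], 84)]
```

```bash
python3 -c "
from h import *
save(wrist(),'k.png',scale=1.5)"
```

```text
(no output)
```

View pics/k.png

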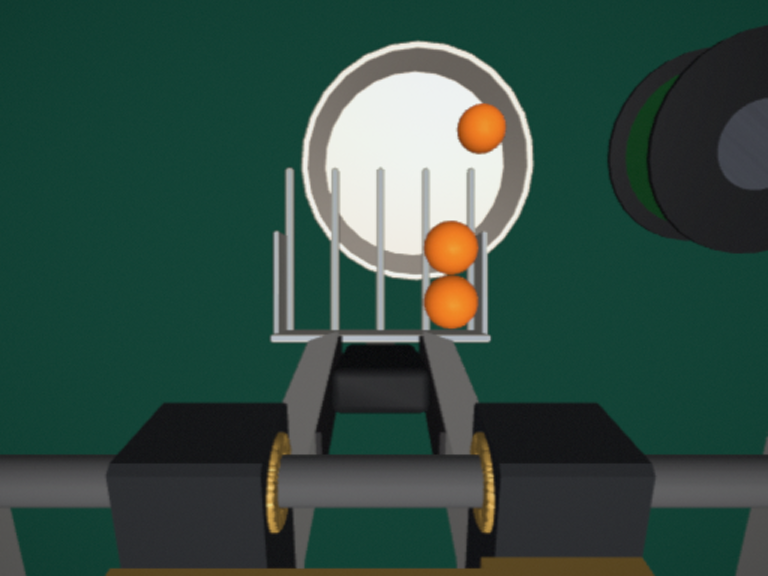

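The scoop has drooped clearly: tine tips at row 168 and back plate at row 338. One large ball is in the dish at (482,128), and two are still on the tines at (451,247) and (451,301). I'll lock the angle with a firmer grip and give a small backward nudge to start them rolling.

```bash
sed -i 's/150:215,190:215/190:250,190:215/; s/plate=150/plate=190/; s/im\[20:130,176:190\]/im/; s/g\[20:130,176:190\]/g[20:150,176:200]/' tilt.py
python3 -m crank '[{"offset":[0,0.002,0],"spin":0},{"offset":[0,0.005,0],"spin":0},{"offset":[0,0.009,0],"spin":0},{"offset":[0,0.012,0],"spin":0},{"offset":[0,0.014,0],"spin":0},{"offset":[0,0.006,0],"spin":0},{"offset":[0,0.006,0],"spin":0},{"offset":[0,0.006,0],"spin":0}]' - 30
python3 tilt.py
```

```text
clock: 31.45
eef_pos: [472.7, -401.3, 180.7]
eef_rot: [-3.128, -0.01, 1.449]
wrist_force: [-0.2, -0.3, -2.6]
finger_gap: 29.7
tip row 112 plate row 224 tilt 0.254 res [-1.   1.4] balls [([321.0, 92.0], 789), ([300.0, 180.0], 1965), ([325.0, 340.0], 130), ([181.0, 346.0], 89)]
```

```bash

python3 -m crank '[{"offset":[0,0.014,0.004],"spin":0},{"offset":[0,0.023,0.006],"spin":0},{"offset":[0,0.027,0.006],"spin":0},{"offset":[0,0.027,0.006],"spin":0},{"offset":[0,0.025,0.006],"spin":0},{"offset":[0,0.021,0.005],"spin":0},{"offset":[0,0.016,0.004],"spin":0},{"offset":[0,0.011,0.004],"spin":0}]' - 3
python3 tilt.py
```

```text
clock: 32.17
eef_pos: [472.6, -390.8, 184.2]
eef_rot: [-3.127, -0.011, 1.449]
wrist_force: [-0.6, -0.3, -2.3]
finger_gap: 29.9
tip row 115 plate row 227 tilt 0.275 res [-0.5  0.8] balls [([293.0, 79.0], 777), ([322.0, 102.0], 745), ([300.0, 158.0], 947), ([183.0, 304.0], 66), ([324.0, 306.0], 80), ([325.0, 340.0], 131), ([181.0, 347.0], 91)]
```

```bash

python3 -m crank '[{"offset":[0,0,0],"spin":0},{"offset":[0,0,0],"spin":0},{"offset":[0,0,0],"spin":0},{"offset":[0,0,0],"spin":0},{"offset":[0,0,0],"spin":0},{"offset":[0,0,0],"spin":0},{"offset":[0,0,0],"spin":0},{"offset":[0,0,0],"spin":0}]' - 20
python3 tilt.py
```

```text
clock: 32.88
eef_pos: [472.5, -391.6, 184.3]
eef_rot: [-3.127, -0.01, 1.448]
wrist_force: [0.3, -0.1, -1.7]
finger_gap: 29.7
tip row 116 plate row 227 tilt 0.279 res [-0.8  1.2] balls [([292.0, 78.0], 781), ([322.0, 102.0], 751), ([265.0, 148.0], 477), ([183.0, 304.0], 61), ([324.0, 306.0], 75), ([181.0, 346.0], 91), ([325.0, 346.0], 87)]
```

```bash

python3 -m crank '[{"offset":[0,0,0.004],"spin":0},{"offset":[0,0,0.012],"spin":0},{"offset":[0,0,0.024],"spin":0},{"offset":[0,-0.005,0.036],"spin":0},{"offset":[0,-0.02,0.048],"spin":0},{"offset":[0,-0.04,0.06],"spin":0},{"offset":[0,-0.06,0.066],"spin":0},{"offset":[0,-0.07,0.07],"spin":0}]' - 60
python3 -c "
from h import *
save(wrist(),'l.png',scale=1.5)"
```

```text
clock: 33.6
eef_pos: [472.3, -463.5, 256.6]
eef_rot: [-3.129, -0.008, 1.447]
wrist_force: [-0.3, 0.1, -2.2]
finger_gap: 29.8
```

View pics/l.png

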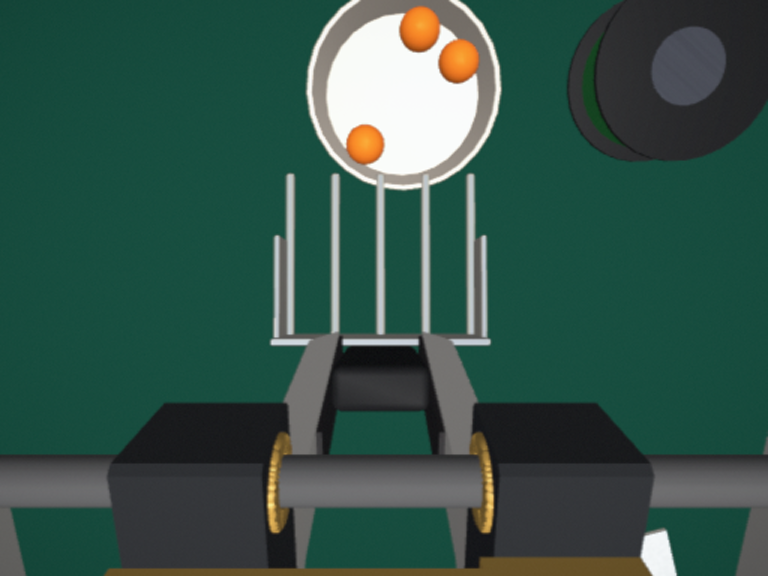

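All three large balls are in the dish and the scoop is empty. I'll move to free table on the near side of the dish. To level the scoop I'll lower the nose while dragging backwards on a soft grip, so it swings back up.

```bash

python3 -m crank '[{"offset":[-0.01,0.004,0],"spin":0},{"offset":[-0.03,0.012,-0.005],"spin":0},{"offset":[-0.055,0.021,-0.014],"spin":0},{"offset":[-0.082,0.032,-0.025],"spin":0},{"offset":[-0.11,0.043,-0.036],"spin":0},{"offset":[-0.135,0.053,-0.047],"spin":0},{"offset":[-0.153,0.06,-0.053],"spin":0},{"offset":[-0.162,0.063,-0.056],"spin":0}]'
python3 -m crank '[{"offset":[0,0,-0.004],"spin":0},{"offset":[0,0,-0.011],"spin":0},{"offset":[0,0,-0.019],"spin":0},{"offset":[0,0,-0.027],"spin":0},{"offset":[0,0,-0.035],"spin":0},{"offset":[0,0,-0.041],"spin":0},{"offset":[0,0,-0.044],"spin":0},{"offset":[0,0,-0.045],"spin":0}]'
python3 tilt.py
python3 -m crank '[{"offset":[0,-0.003,-0.001],"spin":0},{"offset":[0,-0.006,-0.002],"spin":0},{"offset":[0,-0.01,-0.004],"spin":0},{"offset":[0,-0.014,-0.006],"spin":0},{"offset":[0,-0.018,-0.008],"spin":0},{"offset":[0,-0.022,-0.01],"spin":0},{"offset":[0,-0.026,-0.012],"spin":0},{"offset":[0,-0.03,-0.014],"spin":0}]' - 6
python3 tilt.py
```

```text
clock: 34.32
eef_pos: [308.3, -400.0, 200.8]
eef_rot: [-3.129, -0.008, 1.446]
wrist_force: [0.6, 0.5, -1.7]
finger_gap: 29.8
clock: 34.98
eef_pos: [308.3, -399.8, 155.0]
eef_rot: [-3.128, -0.009, 1.446]
wrist_force: [-0.8, -0.5, -1.1]
finger_gap: 29.8
tip row 116 plate row 227 tilt 0.28 res [-0.9  1.3] balls [([481.0, 40.0], 1178), ([503.0, 69.0], 557), ([419.0, 138.0], 917), ([183.0, 304.0], 63), ([324.0, 309.0], 67), ([182.0, 346.0], 91), ([325.0, 346.0], 88)]
clock: 35.7
eef_pos: [308.3, -430.4, 141.1]
eef_rot: [-3.129, -0.009, 1.446]
wrist_force: [-0.0, 0.9, -1.8]
finger_gap: 30.3
tip row 116 plate row 227 tilt 0.28 res [-0.9  1.3] balls [([492.0, 7.0], 515), ([510.0, 29.0], 84), ([426.0, 105.0], 1078), ([183.0, 304.0], 63), ([325.0, 328.0], 207), ([181.0, 346.0], 91)]
```

```bash

python3 -m crank '[{"offset":[0,-0.003,-0.001],"spin":0},{"offset":[0,-0.007,-0.003],"spin":0},{"offset":[0,-0.012,-0.005],"spin":0},{"offset":[0,-0.017,-0.007],"spin":0},{"offset":[0,-0.022,-0.009],"spin":0},{"offset":[0,-0.027,-0.011],"spin":0},{"offset":[0,-0.032,-0.013],"spin":0},{"offset":[0,-0.036,-0.015],"spin":0}]' - 4
python3 tilt.py
```

```text
clock: 36.42
eef_pos: [308.1, -467.3, 125.4]
eef_rot: [-3.128, -0.009, 1.446]
wrist_force: [-1.4, 0.3, -0.8]
finger_gap: 30.0
tip row 95 plate row 213 tilt 0.152 res [-0.8  1.2] balls [([437.0, 57.0], 1304), ([183.0, 303.0], 69), ([324.0, 306.0], 85), ([325.0, 340.0], 133), ([181.0, 347.0], 93)]
```

```bash

python3 -m crank '[{"offset":[0,-0.003,-0.001],"spin":0},{"offset":[0,-0.007,-0.003],"spin":0},{"offset":[0,-0.012,-0.005],"spin":0},{"offset":[0,-0.017,-0.007],"spin":0},{"offset":[0,-0.021,-0.009],"spin":0},{"offset":[0,-0.025,-0.011],"spin":0},{"offset":[0,-0.029,-0.0125],"spin":0},{"offset":[0,-0.033,-0.014],"spin":0}]'
python3 tilt.py
python3 -m crank '[{"offset":[0,-0.002,-0.0005],"spin":0},{"offset":[0,-0.004,-0.001],"spin":0},{"offset":[0,-0.006,-0.0015],"spin":0},{"offset":[0,-0.008,-0.002],"spin":0},{"offset":[0,-0.010,-0.0025],"spin":0},{"offset":[0,-0.012,-0.003],"spin":0},{"offset":[0,-0.013,-0.0035],"spin":0},{"offset":[0,-0.014,-0.004],"spin":0}]' - 3
python3 tilt.py
```

```text
clock: 37.13
eef_pos: [307.8, -501.3, 111.4]
eef_rot: [-3.128, -0.009, 1.445]
wrist_force: [-4.2, 1.2, 6.3]
finger_gap: 30.4
tip row 60 plate row 191 tilt -0.052 res [-0.7  1.2] balls [([449.0, 11.0], 958), ([186.0, 300.0], 137), ([321.0, 301.0], 138), ([185.0, 345.0], 100), ([322.0, 345.0], 100), ([295.0, 380.0], 2229)]
clock: 37.85
eef_pos: [307.6, -516.0, 107.2]
eef_rot: [-3.128, -0.008, 1.445]
wrist_force: [-4.0, -0.0, 3.6]
finger_gap: 30.4
tip row 46 plate row 249 tilt 0.042 res [ 29.5 -46.8] balls [([453.0, 2.0], 62), ([185.0, 300.0], 132), ([322.0, 301.0], 144), ([184.0, 345.0], 107), ([323.0, 346.0], 103), ([296.0, 380.0], 2223)]
```

```bash
sed -i 's/190:250,190:215/170:215,190:215/; s/plate=190/plate=170/' tilt.py
python3 tilt.py
python3 -m crank '[{"offset":[0,0.002,0.0005],"spin":0},{"offset":[0,0.004,0.001],"spin":0},{"offset":[0,0.006,0.001],"spin":0},{"offset":[0,0.008,0.001],"spin":0},{"offset":[0,0.010,0.001],"spin":0},{"offset":[0,0.012,0.001],"spin":0},{"offset":[0,0.012,0.001],"spin":0},{"offset":[0,0.012,0.001],"spin":0}]'
python3 tilt.py
```

```text
tip row 46 plate row 182 tilt -0.131 res [-1.   1.7] balls [([185.0, 300.0], 134), ([322.0, 301.0], 139), ([324.0, 342.0], 125), ([184.0, 345.0], 113), ([296.0, 380.0], 2224)]
clock: 38.62
eef_pos: [307.7, -503.8, 108.1]
eef_rot: [-3.128, -0.008, 1.445]
wrist_force: [-1.1, 0.2, -1.2]
finger_gap: 30.0
tip row 45 plate row 182 tilt -0.135 res [-0.7  1.3] balls [([452.0, 9.0], 733), ([186.0, 300.0], 144), ([321.0, 301.0], 141), ([323.0, 342.0], 129), ([185.0, 345.0], 103), ([295.0, 380.0], 2226)]
```

```bash

python3 -m crank '[{"offset":[0,0,-0.001],"spin":0},{"offset":[0,0.001,-0.002],"spin":0},{"offset":[0,0.003,-0.003],"spin":0},{"offset":[0,0.006,-0.003],"spin":0},{"offset":[0,0.009,-0.003],"spin":0},{"offset":[0,0.012,-0.003],"spin":0},{"offset":[0,0.015,-0.003],"spin":0},{"offset":[0,0.018,-0.003],"spin":0}]'
python3 tilt.py
```

```text
clock: 39.33
eef_pos: [307.7, -485.5, 105.1]
eef_rot: [-3.128, -0.008, 1.445]
wrist_force: [-0.1, -1.6, 1.3]
finger_gap: 30.5
tip row 67 plate row 197 tilt -0.007 res [ 0.  -0.1] balls [([454.0, 25.0], 1593), ([184.0, 300.0], 140), ([323.0, 302.0], 149), ([324.0, 343.0], 123), ([183.0, 345.0], 98), ([296.0, 380.0], 2226)]
```

It is level now, with the same reading as when it first stood. I'll release and go straight up.

```bash

python3 -m crank '[{"offset":[0,0,0],"spin":0},{"offset":[0,0,0],"spin":0},{"offset":[0,0,0],"spin":0},{"offset":[0,0,0],"spin":0},{"offset":[0,0,0],"spin":0},{"offset":[0,0,0],"spin":0},{"offset":[0,0,0],"spin":0},{"offset":[0,0,0],"spin":0}]' 0.65
python3 -m crank '[{"offset":[0,0,0.003],"spin":0},{"offset":[0,0,0.01],"spin":0},{"offset":[0,0,0.025],"spin":0},{"offset":[0,0,0.05],"spin":0},{"offset":[0,0,0.08],"spin":0},{"offset":[0,0,0.11],"spin":0},{"offset":[0,0,0.13],"spin":0},{"offset":[0,0,0.14],"spin":0}]'
python3 -m crank '[{"offset":[0,-0.01,0.01],"spin":0},{"offset":[0,-0.03,0.02],"spin":0},{"offset":[0,-0.05,0.03],"spin":0},{"offset":[0,-0.07,0.04],"spin":0},{"offset":[0,-0.08,0.05],"spin":0},{"offset":[0,-0.08,0.05],"spin":0},{"offset":[0,-0.08,0.05],"spin":0},{"offset":[0,-0.08,0.05],"spin":0}]'
python3 - <<'E'
from h import *
w=wrist(); t=manip.camera("top"); s=manip.camera("scene")
r=lambda a,c,sz: cv2.resize(a["pixels"][c[1]:c[3],c[0]:c[2],::-1],sz,interpolation=cv2.INTER_CUBIC)
cv2.imwrite("pics/z.png",np.vstack([np.hstack([r(w,(0,0,512,384),(400,300)),r(t,(220,160,460,340),(400,300))]),np.hstack([r(s,(0,60,512,384),(400,300)),r(s,(90,160,290,310),(400,300))])]))
for p,n in((t,"top"),(s,"scene")):
  for q in("sweets","lizard","spool","dish"): 
    for d in manip.search_frame(p,q)[:1]: print(n,q,np.round(d["location"]))
E
```

```text
clock: 40.05
eef_pos: [307.7, -485.2, 105.1]
eef_rot: [-3.128, -0.009, 1.445]
wrist_force: [0.2, -0.2, -0.5]
finger_gap: 60.8
clock: 40.72
eef_pos: [308.0, -485.7, 248.9]
eef_rot: [-3.13, -0.005, 1.445]
wrist_force: [0.4, -0.7, 0.2]
finger_gap: 61.0
clock: 41.38
eef_pos: [308.0, -565.0, 297.9]
eef_rot: [-3.13, -0.006, 1.446]
wrist_force: [0.9, -0.5, -0.0]
finger_gap: 61.1
top sweets [780. -11.  33.]
top lizard [698. 320.  18.]
top spool [ 700. -343.   60.]
top dish [ 500. -351.    2.]
scene sweets [768.  -9.  41.]
scene lizard [706. 312.  16.]
scene spool [ 711. -356.   60.]
scene dish [ 491. -341.    1.]
```

View pics/z.png

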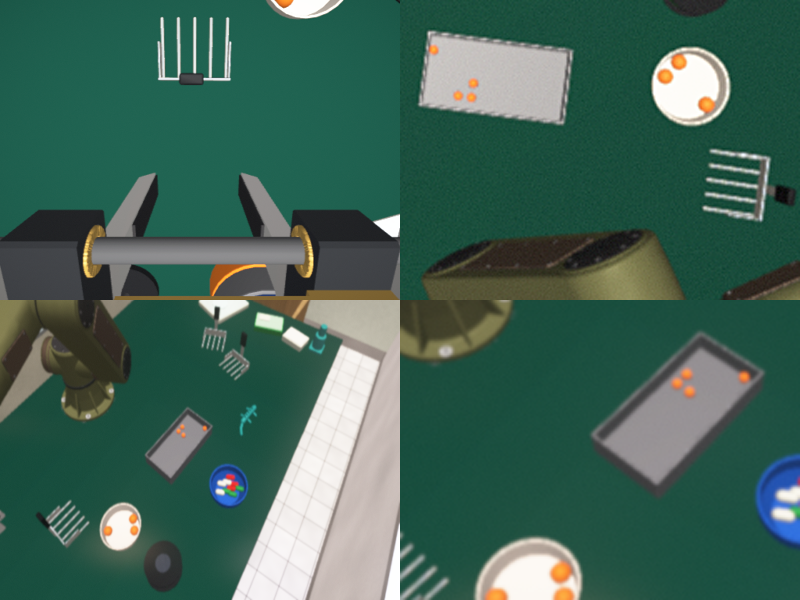

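The final composite shows four small balls in the tray, three large ones in the dish, and the scoop standing level and free on the table. The bystanders have not moved.

```bash
python3 -c "
from cell import manip; print(manip.sign_off())"
```

```text
the job is handed in; nothing more can be done
None
```

I handed the job in with about 41 s on the clock. The three large balls are in the white dish, the four small ones are in the tray, and the scoop is standing level on the table and released.

- **Scooping:** I used the scoop nearest the base, gripped across its 30 mm width. It went under all the balls in one pass, and on lifting the four small ones dropped back through the slots.
- **Tipping:** The moves could not tilt the tool. I eased the grip to 3 N over the dish and used short pulses to let the nose droop, to about 0.28 rad by the end, so the large balls rolled off. I estimate the nose was about 50–60 mm above the table, so each ball fell roughly 50 mm. The first rolled out earlier than expected, at about 0.1 rad during a pulse that raised the scoop about 20–30 mm, so it may have fallen from higher.
- **Setting down:** I dragged the nose backwards on the table to level the scoop. It overshot to about 0.13 rad nose-up, and I corrected that before letting go.
- **Last checks:** The sweets, lizard, spool and dish read within about 3 mm of their first positions in the same camera. The wrist force stayed under about 8 N at every reading, taken at the end of each move. My tilt tracker gave false values twice, when the edges left its search window; I checked the first against a picture and re-ran the second with a corrected window.

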